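Brush out the used mixing cups

TASK

Lift the used mixing cups (two or three of the white, the orange and the black one are there) out of the grey bin and stand them in the recesses of the aluminium rack. With the long brush scrub each cup inside as it stands there, going from the lightest to the darkest (white, orange, black) so that nothing dark is carried into a lighter cup: the end of the brush goes down to the bottom, up to the mouth, and down to the bottom again. Then put the brush back in its red stand, head down, and set the clean cups upright in the blue tray, without disturbing the multimeter, the reel or the jar.

Things in the scene. Friction and masses are not known exactly. Their poses are not given: they have to be found in the camera images.
- bin: Grey open parts bin that holds the used cups at the start, 340 (x) x 136 (y) mm, 50 mm high, walls and floor 4 mm thick. Fixed in place. Origin: centre of its underside; x along its length, y along its width, z up. Its yaw is within 0.15 rad of the world's, and it may stand to the left or to the right of the rack.
- tray: Blue open tray with a low rim for the clean cups, 340 (x) x 136 (y) mm, 22 mm high, walls and floor 4 mm thick. Fixed in place. Origin: centre of its underside; x along its length, y along its width, z up. Its yaw is within 0.15 rad of the world's, and it may stand to the left or to the right of the rack.
- rack: Aluminium brushing rack, a fixed flat block 100 (x) x 280 (y) x 16 (z) mm with three square recesses in a row along its y axis, each 66 x 66 mm and 10 mm deep. Origin: centre of its underside, z up.
- nest0 (a point): Centre of the floor of the rack's recess at rack y = -90 mm, 6 mm above the table; z up.
- nest1 (a point): Centre of the floor of the rack's middle recess, 6 mm above the table; z up.
- nest2 (a point): Centre of the floor of the rack's recess at rack y = +90 mm, 6 mm above the table; z up.
- stand: Red round brush stand, fixed: a pot 75 mm high, inner radius 24 mm at the bottom and 22 mm at the mouth, wall 4 mm, inner floor 6 mm above the table, on a foot of radius 40 mm. Origin: centre of its underside, z up. The brush stands in it at the start.
- brush: Long round cleaning brush, 200 mm, about 90 g, standing head down. White bristle head (rigid) of diameter 34 mm from 0 to 62 mm, steel rod of diameter 8 mm up to 120 mm, green handle of diameter 20 mm from 120 to 200 mm. Origin: centre of the head's free end; z along the brush from the head to the handle.
- brush_tip (a point): Centre of the free end of the brush head (the brush's origin); axes as the brush.
- brush_grip (a point): Middle of the brush's green handle, on its axis, 165 mm from the tip; axes as the brush.
- meter: Yellow multimeter lying on the table beyond the rack, 150 x 75 x 35 mm: a bystander. Origin: centre of its underside.
- reel: Reel of copper wire with black flanges, diameter 80, height 52 mm: a bystander. Origin: centre of its underside.
- jar: Closed jar with a blue cap, diameter 60, height 75 mm: a bystander. Origin: centre of its underside.
- cup_white: The white mixing cup: a plain straight-sided plastic cup open at the top, outer diameter 56, inner diameter 48, height 95, base 6 mm thick, about 140 g. It starts upright in the bin, and may be absent. Origin: centre of its underside, z up through the mouth.
- cup_orange: The orange mixing cup: a plain straight-sided plastic cup open at the top, outer diameter 56, inner diameter 48, height 95, base 6 mm thick, about 140 g. It starts upright in the bin, and may be absent. Origin: centre of its underside, z up through the mouth.
- cup_black: The black mixing cup: a plain straight-sided plastic cup open at the top, outer diameter 56, inner diameter 48, height 95, base 6 mm thick, about 140 g. It starts upright in the bin, and may be absent. Origin: centre of its underside, z up through the mouth.
Mind the look-alikes: they are no part of the job. There is more than one size of the brush; the one meant has the size given above. Several things look just like the cup_orange: the one meant starts farthest to the robot's left.

How it is judged:
By the outcome, as a careful person would: the job done as asked, in the order asked, and still so for the second after the job is handed in, with the robot touching nothing.
Of cup_white, cup_orange, cup_black only 2 to 3 are there at a start; the rules pass over those that are not, and their reading is None.
At some moment in a run one of cup_white, cup_orange, cup_black may be knocked a few centimetres aside while the robot is not near it.
It also fails if it takes over 210 s, if anything falls off the work surface, if the arm or the gripper's body presses on something with over 40 N, if the wrist force passes 120 N, or if a joint passes its speed limit or range.

ROBOT

A 6-joint arm with a two-finger parallel gripper is mounted at the origin on the work surface. World frame = base frame: x ahead of the robot, y to its left, z up, the work surface at z = 0. Lengths are in m, angles in rad, forces in N, time in s.
With the tool pointing down it reaches from about 0.35 to 1 m from the base axis. Payload 7.1 kg.
Tool frame: the origin (TCP) lies midway between the tips of the shut fingers; the grasp point (between the pads) lies 19 mm behind it; z points along the fingers, y is the line along which they close (so a half turn about z gives the same grasp; the last joint's range is limited). The gripper opens to 85 mm and grips with 20 to 120 N. Pads are 22 mm wide; open, the fingers measure 114 mm over their backs; the gripper's body (76 mm by 85 mm) begins 54 mm behind the grasp point. The pads swing forward as they close: fully open they stand 13 mm farther back than shut.
Start: joints at [-1.2, 0.423, 1.63, -0, 1.089, -0.019], TCP at [0.238, -0.578, 0.231] pointing down, gripper open.
Joint ranges: [-3, 3], [-0.9, 2.11], [0.09, 2.58], [-1.31, 4.45], [0.11, 2.69], [-2.54, 2.54]. Speed limits (rad/s): [2.39, 2.39, 3.01, 3.14, 3.14, 3.14].

INTERFACE

Orientations are given as a unit quaternion [x, y, z, w].
In Python, from bench import manip, grab_frame gives the robot as it stands. Calls block until the motion is done:
- manip.movep(position, orientation): joint-space move of the TCP to a pose.
- manip.move_straight(position, attitude=None, speed=0.15, until_force=None): straight line of the TCP; attitude=None keeps the orientation; speed is the mean speed in m/s. With until_force (N) it stops when the force on the tool has changed by that much, and returns True; else False.
- manip.set_joints(angles): joint-space move.
- manip.command_gripper(opening): opening from 0.0 (shut) to 1.0 (fully open); the grip force is fixed at half the most; returns when the fingers have stopped.
- manip.wait(seconds).
- manip.inverse_kinematics(position, orientation): joint angles nearest the present ones, or None.
- manip.get_state(): the state.
- grab_frame(name): name is "side" or "top"; returns a dict with "color" (384x512x3 uint8, red, green, blue), "intrinsics" (3x3 intrinsics, pixels), "xyz" and "orientation" of the camera in the world. Camera axes: x right, y down, z forward; pixel columns grow to the right and rows downward; lengths in m; the calibration is good to about 2 mm. A picture is of the moment at which its call begins. There is no depth.
A pose or a line that the arm cannot do raises manip.Unreachable and nothing moves.
- manip.finish_job(): hands the job in; it is judged then, once.
The state is a dict: "clock": time; "joint_pos": joint angles; "joint_vel": joint speeds; "effort": joint torques, N m; "tcp_pos": TCP position; "eef_rot": TCP orientation; "force": force on the tool from outside, world axes, zero at the start; "torque": the same for the moment, N m; "width": opening from 0.0 (shut) to 1.0 (fully open); "gripper_force": force on a finger pad.
Only numpy, scipy, OpenCV 4.12 (cv2) and the standard library are available. Lean on these libraries where they do the work, as an engineer would, in place of code of your own. Each camera call takes 0.05 s, during which the arm holds its last target. There are 200 camera calls.

## Working session

There is one attempt and no reset: what is moved stays moved. The work goes in short steps, each a Python script; the robot and the scene stay as the last script left them, time stands still between calls to the robot, and variables do not carry over. Pictures are saved under pics/ and viewed, at most 14 in all, crops included, and the job is handed in when it is done.

```bash
ls; mkdir -p pics; python3 - <<'E'
from bench import manip, grab_frame
import cv2
for n in("top","side"):
    f=grab_frame(n); cv2.imwrite(f"pics/{n}0.png",f["color"][:,:,::-1]); print(n,f["intrinsics"],f["xyz"],f["orientation"])
s=manip.get_state(); print(s["clock"],s["tcp_pos"],s["eef_rot"],s["width"])
E
```

```text
pics
top [[401.1912978    0.         258.76930946]
 [  0.         401.1912978  195.0711306 ]
 [  0.           0.           1.        ]] [ 0.42194835 -0.08892198  1.1720319 ] [ 0.71026055 -0.69850218  0.06112981 -0.06235226]
side [[488.18195881   0.         255.49408967]
 [  0.         488.18195881 184.08170637]
 [  0.           0.           1.        ]] [0.25228291 0.91388515 1.08078678] [-0.15065347  0.90317873 -0.39671702  0.06470953]
0.1 [ 0.23734416 -0.57763395  0.2306153 ] [ 9.81071085e-01  1.93646669e-01 -1.15978140e-04 -6.92559078e-04] 1.0000925210321214
```

View pics/top0.png

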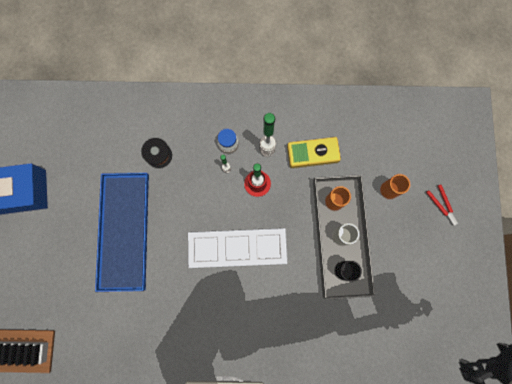

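View pics/side0.png

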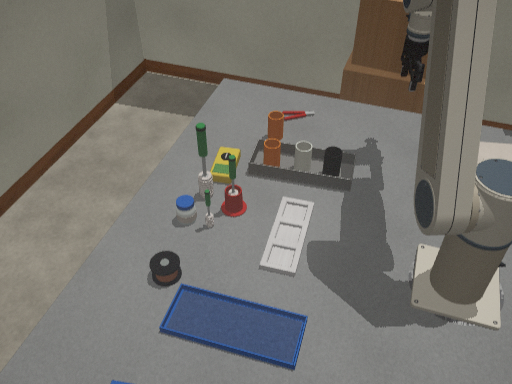

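The top view shows the tray on the left (98–148, 174–291), the rack (188–287, 230–267) and the bin on the right (315–371, 177–298). The bin holds orange at (340,197), white at (348,233) and black at (348,270); the other orange cup at (395,185) is a look-alike. The brush stands in the red stand at (258,182), with a big look-alike at (268,147) and a small one at (225,163).

```bash
cat > h.py <<'E'
import numpy as np, cv2
from scipy.spatial.transform import Rotation as R
from bench import manip, grab_frame
def frame(n):
    f=grab_frame(n); return f
def plane(f,uv,z):
    uv=np.atleast_2d(np.asarray(uv,float)); d=np.c_[uv,np.ones(len(uv))]@np.linalg.inv(f["intrinsics"]).T
    d=R.from_quat(f["orientation"]).apply(d); c=np.array(f["xyz"]); return c+d*((z-c[2])/d[:,2])[:,None]
def proj(f,p):
    p=np.atleast_2d(p)-np.array(f["xyz"]); p=R.from_quat(f["orientation"]).inv().apply(p)@np.array(f["intrinsics"]).T
    return p[:,:2]/p[:,2:]
def hsv(f): return cv2.cvtColor(f["color"],cv2.COLOR_RGB2HSV)
def blobs(m,amin=60):
    m=m.astype(np.uint8); cs,_=cv2.findContours(m,cv2.RETR_EXTERNAL,cv2.CHAIN_APPROX_NONE)
    return sorted([c for c in cs if cv2.contourArea(c)>amin],key=cv2.contourArea,reverse=True)
def down(a): return [np.cos(a/2),np.sin(a/2),0,0]   # x axis yaw a; closes along yaw a-90deg
E
python3 - <<'E'
from h import *
T=frame("top");S=frame("side")
t=T["color"][:,:,::-1];s=S["color"][:,:,::-1]
a=cv2.resize(t[170:305,300:420],None,fx=3,fy=3,interpolation=cv2.INTER_CUBIC)
b=cv2.resize(t[105:205,210:300],None,fx=3,fy=3,interpolation=cv2.INTER_CUBIC)
c=cv2.resize(s[115:235,165:360],None,fx=2,fy=2,interpolation=cv2.INTER_CUBIC)
im=np.zeros((600,800,3),np.uint8); im[:405,:360]=a[:600]; im[:300,370:640]=b; im[310:550,370:760]=c
cv2.imwrite("pics/crop1.png",im)
H=hsv(T);h,sa,v=H[...,0].astype(int),H[...,1].astype(int),H[...,2].astype(int)
for c in blobs((sa<40)&(v>185)): 
    r=cv2.minAreaRect(c); print("white",r, plane(T,cv2.boxPoints(r),.016).round(3)[:,:2].tolist(), plane(T,r[0],.016)[0].round(4))
for c in blobs((h>105)&(h<125)&(sa>120)): 
    r=cv2.minAreaRect(c); print("blue",np.round(r[0]),plane(T,r[0],.022)[0].round(4),plane(T,cv2.boxPoints(r),.022).round(3)[:,:2].tolist())
for c in blobs((h>5)&(h<16)&(sa>130)):
    x,y,w,hh=cv2.boundingRect(c);print("orange",x,y,w,hh,plane(T,(x+w/2-.5,y+hh/2-.5),.0515)[0].round(4))
for c in blobs(((h<5)|(h>174))&(sa>130)):
    x,y,w,hh=cv2.boundingRect(c);print("red",x,y,w,hh,plane(T,(x+w/2-.5,y+hh/2-.5),.005)[0].round(4))
for f in(T,S):
  H=hsv(f)
  for c in blobs((H[...,0]>50)&(H[...,0]<85)&(H[...,1]>120),15): print("green",cv2.minAreaRect(c))
E
```

```text
white ((236.88040161132812, 247.62997436523438), (35.385963439941406, 97.95667266845703), 87.61405944824219) [[0.515, 0.119], [0.531, -0.163], [0.431, -0.167], [0.415, 0.11]] [ 0.4725 -0.0252  0.016 ]
white ((348.5, 233.0), (20.0, 19.0), 90.0) [[0.548, -0.318], [0.549, -0.373], [0.491, -0.372], [0.491, -0.317]] [ 0.5196 -0.3452  0.016 ]
white ((5.5, 186.5), (17.0, 11.0), 90.0) [[0.665, 0.679], [0.665, 0.646], [0.614, 0.64], [0.614, 0.672]] [0.6393 0.6592 0.016 ]
white ((268.0753479003906, 144.0342254638672), (11.821155548095703, 14.630145072937012), 69.44395446777344) [[0.791, -0.084], [0.807, -0.124], [0.773, -0.137], [0.756, -0.097]] [ 0.7817 -0.1105  0.016 ]
blue [121. 232.] [0.5111 0.3065 0.022 ] [[0.345, 0.368], [0.687, 0.388], [0.685, 0.242], [0.344, 0.229]]
blue [ 23. 188.] [0.6331 0.6034 0.022 ] [[0.705, 0.68], [0.708, 0.544], [0.562, 0.528], [0.56, 0.661]]
blue [227. 138.] [0.7981 0.0141 0.022 ] [[0.797, 0.05], [0.836, 0.015], [0.799, -0.022], [0.761, 0.013]]
orange 0 330 54 42 [0.1906 0.5243 0.0515]
orange 381 174 29 25 [ 0.6526 -0.4727  0.0515]
orange 326 187 25 23 [ 0.6152 -0.3098  0.0515]
red 244 171 27 26 [ 0.6629 -0.0793  0.005 ]
red 427 191 21 25 [ 0.6131 -0.6101  0.005 ]
red 438 185 15 27 [ 0.6285 -0.6346  0.005 ]
green ((269.0, 125.0), (22.0, 10.0), 90.0)
green ((257.0, 170.0), (12.0, 6.0), 90.0)
green ((200.0, 125.5), (3.0, 8.0), 90.0)
```

View pics/crop1.png

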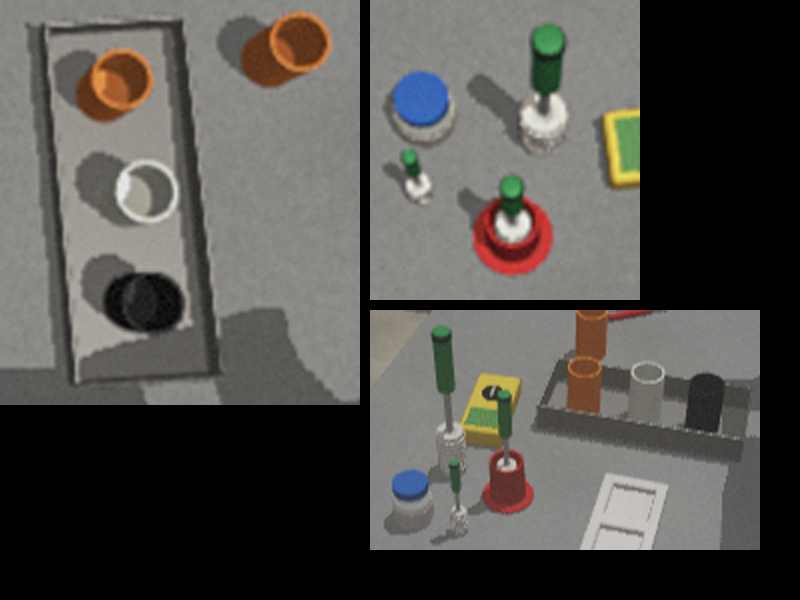

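```bash
cat >> h.py <<'E'
def tri(f1,u1,f2,u2):
    A=[];b=[]
    for f,u in((f1,u1),(f2,u2)):
        c=np.array(f["xyz"]); d=plane(f,u,0)[0]-c; d/=np.linalg.norm(d); P=np.eye(3)-np.outer(d,d); A.append(P); b.append(P@c)
    x=np.linalg.solve(A[0]+A[1],b[0]+b[1]); gap=np.linalg.norm(A[0]@x-b[0])+np.linalg.norm(A[1]@x-b[1]); return x,gap
def mask(f,col):
    H=hsv(f).astype(int);h,s,v=H[...,0],H[...,1],H[...,2]
    return {"orange":(h>4)&(h<17)&(s>120)&(v>60),"white":(s<40)&(v>175),"black":v<50,"green":(h>45)&(h<88)&(s>90),
      "red":((h<5)|(h>174))&(s>130)}[col]
def bbc(c):
    x,y,w,h=cv2.boundingRect(c); return (x+w/2-.5,y+h/2-.5),(w,h)
E
python3 - <<'E'
from h import *
T=frame("top");S=frame("side")
# rim/hull based in the top view
print("orange rim",plane(T,(340.3,196.3),.099)); print("white rim",plane(T,(348.5,233.2),.099)); print("black hull",plane(T,(347.7,270.3),.0515))
for col in("orange","white","black"):
  for n,f in(("T",T),("S",S)):
    for c in blobs(mask(f,col),80):
      u,w=bbc(c); p=plane(f,u,.0515)[0]
      if .35<p[0]<.8 and -.6<p[1]<-.2: print(col,n,u,w,p.round(4))
for f in(T,S):
  for c in blobs(mask(f,"green"),8): print("green",bbc(c))
  for c in blobs(mask(f,"red"),60): print("red",bbc(c),plane(f,bbc(c)[0],.005)[0])
x,g=tri(T,(257,167.3),S,(232,157.5)); print("handle top",x,g)
# rack in side view: recess/outer quad
for c in blobs((hsv(S)[...,1]<30)&(hsv(S)[...,2]>170),400):
  a=cv2.approxPolyDP(cv2.convexHull(c),6,True)[:,0]; print("rackS",plane(S,a,.016).round(3)[:,:2].tolist())
c=blobs(mask(T,"white"),600)[0]; a=cv2.approxPolyDP(cv2.convexHull(c),6,True)[:,0]; q=plane(T,a,.016)[:,:2]; print("rackT",q.round(3).tolist(),q.mean(0))
E
```

```text
orange rim [[ 0.61178648 -0.30679707  0.099     ]]
white rim [[ 0.51207378 -0.32683135  0.099     ]]
black hull [[ 0.41426024 -0.33291047  0.0515    ]]
orange T (395.0, 186.0) (29, 25) [ 0.6526 -0.4727  0.0515]
orange T (337.5, 197.5) (26, 24) [ 0.6166 -0.3084  0.0515]
orange S (273.5, 138.5) (20, 56) [ 0.6283 -0.3875  0.0515]
white T (348.5, 233.0) (20, 21) [ 0.5166 -0.3374  0.0515]
black T (347.5, 270.5) (26, 20) [ 0.4137 -0.3323  0.0515]
black S (332.0, 161.0) (19, 29) [ 0.4104 -0.3342  0.0515]
green ((299.5, 152.5), (16, 18))
green ((269.0, 124.5), (11, 24))
green ((257.0, 170.0), (7, 13))
green ((223.0, 159.0), (5, 9))
red ((257.0, 183.5), (27, 26)) [ 0.66288372 -0.07932466  0.005     ]
red ((439.5, 200.0), (26, 31)) [ 0.6222173  -0.61798266  0.005     ]
green ((220.5, 168.0), (16, 9))
green ((200.0, 125.5), (9, 6))
green ((231.5, 156.5), (6, 4))
red ((233.5, 200.0), (26, 31)) [ 0.66949453 -0.10158819  0.005     ]
red ((294.0, 115.0), (23, 9)) [ 0.61501881 -0.61419669  0.005     ]
handle top [ 0.66249421 -0.08055467  0.19684749] 0.0041349245776633806
rackS [[0.523, -0.154], [0.429, -0.163], [0.413, 0.115], [0.508, 0.119]]
rackS [[-0.108, -0.079], [-0.107, 0.109], [-0.034, 0.113]]
rackS [[-0.06, -0.653], [-0.164, -0.677], [-0.161, -0.582], [-0.051, -0.527]]
rackS [[0.051, -0.099], [0.064, -0.023], [0.103, 0.025], [0.103, -0.096]]
rackT [[0.528, -0.162], [0.431, -0.166], [0.416, 0.109], [0.515, 0.117]] [ 0.47251249 -0.02558489]
```

```bash
cat >> h.py <<'E'
RACK=np.array([.4705,-.0235]); YAW=.056; Q=np.pi/2
def nest(i): return RACK+(i-1)*.09*np.array([-np.sin(YAW),np.cos(YAW)])
def st(msg=""):
    s=manip.get_state(); print(msg,"t%.1f"%s["clock"],"tcp",np.round(s["tcp_pos"],4),"w%.3f"%s["width"],"gf%.1f"%s["gripper_force"],"F",np.round(s["force"],1)); return s
def line(x,y,z,a=None,v=.25,f=None): return manip.move_straight([x,y,z],None if a is None else down(a),speed=v,until_force=f)
def pick(x,y,z,a1,a2,hi=.2):
    """centre the cup by closing at yaw a1, then grip it at yaw a2 and lift"""
    manip.movep([x,y,hi],down(a1)); line(x,y,z,v=.2); manip.command_gripper(0)
    st("grip1"); manip.command_gripper(1.0); line(x,y,z,a2,v=.1); 
    manip.command_gripper(0); st("grip2"); line(x,y,hi,v=.2); return st("lifted")
def place(x,y,z,a,hi=.2,v=.35):
    line(x,y,hi,a,v=v); line(x,y,z+.012,v=.15); hit=line(x,y,z-.006,v=.03,f=5); s=st("down %s want %.3f"%(hit,z))
    return s
def release(hi=.2):
    manip.command_gripper(1.0); p=manip.get_state()["tcp_pos"]; line(p[0],p[1],hi,v=.25)
E
python3 - <<'E'
from h import *
manip.command_gripper(1.0)
x,y=.5105,-.328
manip.movep([x,y,.2],down(0)); st(); line(x,y,.055,v=.2); st("at")
manip.command_gripper(0); st("g1"); manip.command_gripper(1.0)
try: line(x,y,.055,Q,v=.1)
except manip.Unreachable as e:
    print("unreach",e); manip.movep([x,y,.055],down(Q))
st("rot"); manip.command_gripper(0); st("g2"); line(x,y,.2,v=.2); st("lift")
f=frame("top"); f2=frame("side"); cv2.imwrite("pics/l1.png",np.hstack([f["color"][150:320,180:420],f2["color"][100:270,180:420]])[:,:,::-1])
E
```

```text
t1.9 tcp [ 0.5102 -0.3287  0.2001] w1.005 gf0.0 F [ 0.6  0.5 -0.5]
at t2.8 tcp [ 0.5111 -0.3288  0.0559] w0.998 gf0.0 F [0.3 0.4 0.4]
g1 t3.2 tcp [ 0.5113 -0.3284  0.0567] w0.639 gf62.1 F [-0.4  0.9  6.3]
rot t5.3 tcp [ 0.5105 -0.328   0.055 ] w1.000 gf0.0 F [ 0.3 -0.3  0.1]
g2 t5.7 tcp [ 0.5107 -0.3281  0.0554] w0.649 gf62.7 F [-0.4  0.2  4.4]
lift t6.6 tcp [ 0.5097 -0.3275  0.1987] w0.649 gf63.5 F [-0.3 -0.4 -2.1]
```

View pics/l1.png

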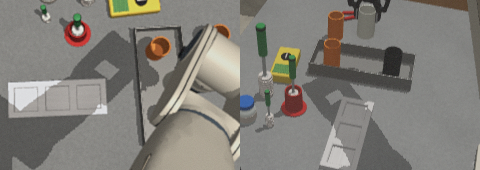

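White is in hand, at width 0.649 or about 55 mm. Next I place it in nest2.

```bash
python3 - <<'E'
from h import *
x,y=nest(2); print(x,y); place(x,y,.057,Q+YAW,hi=.21)
E
```

```text
0.465462633826982 0.0663589168755051
down True want 0.057 t9.5 tcp [0.4665 0.0664 0.0569] w0.649 gf63.0 F [ 0.6 -0.5  1.1]
```

```bash
cat >> h.py <<'E'
def see(col,f,z=.0515,box=(.3,.8,-.45,-.2),amin=80):
    out=[]
    for c in blobs(mask(f,col),amin):
        u,w=bbc(c); p=plane(f,u,z)[0]
        if box[0]<p[0]<box[1] and box[2]<p[1]<box[3]: out.append((p.round(4)[:2].tolist(),w))
    return out
E
python3 - <<'E'
from h import *
release(.21); T=frame("top")
print(see("orange",T),see("black",T)); st()
cv2.imwrite("pics/a.png",np.vstack([T["color"][130:,:],frame("side")["color"]])[:,:,::-1])
E
```

```text
[([0.6166, -0.3099], (25, 24))] [([0.4137, -0.3323], (26, 20))]
 t10.7 tcp [0.4643 0.0663 0.2085] w1.001 gf0.0 F [-0.1 -0.1 -0.6]
```

View pics/a.png

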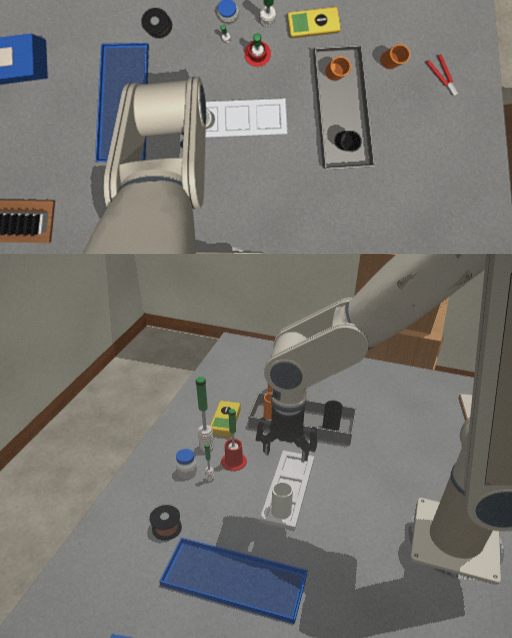

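White is seated in the recess, at (282,500) in the lower half of the picture, and the other cups haven't moved. Orange and black are next.

```bash
python3 - <<'E'
from h import *
pick(.6135,-.3085,.055,0,Q,.21)
x,y=nest(1); place(x,y,.057,Q+YAW,hi=.21)
E
```

```text
grip1 t13.6 tcp [ 0.6143 -0.3088  0.0567] w0.636 gf62.1 F [-1.5  0.5  6.8]
grip2 t16.1 tcp [ 0.6136 -0.3086  0.0554] w0.653 gf63.7 F [-1.8  0.3  4.6]
lifted t17.0 tcp [ 0.6126 -0.308   0.2085] w0.655 gf63.7 F [-0.2 -0.2 -1.5]
down True want 0.057 t19.6 tcp [ 0.4705 -0.0235  0.057 ] w0.649 gf63.9 F [-1.1 -0.3  6.2]
```

```bash
python3 - <<'E'
from h import *
release(.21); T=frame("top"); b=see("black",T); print(b,see("orange",T,box=(.3,.6,-.2,.2)))
p=[c for c in b if 15<c[1][0]<32 and 15<c[1][1]<28]
assert len(p)==1 and np.hypot(*(np.array(p[0][0])-[.4137,-.3323]))<.006
pick(.412,-.3333,.055,0,Q,.21)
x,y=nest(0); place(x,y,.057,Q+YAW,hi=.21)
E
```

```text
[([0.4137, -0.3323], (26, 20))] []
grip1 t23.4 tcp [ 0.4127 -0.3336  0.0565] w0.650 gf61.3 F [-0.2  2.1  9. ]
grip2 t25.9 tcp [ 0.4122 -0.3334  0.0553] w0.633 gf62.5 F [ 0.5 -0.2  5.4]
lifted t26.8 tcp [ 0.4113 -0.3327  0.2089] w0.633 gf63.1 F [-0.5  0.1 -1.7]
down True want 0.057 t29.2 tcp [ 0.4765 -0.1136  0.0569] w0.631 gf62.6 F [ 1.4 -1.4  2. ]
```

```bash
python3 - <<'E'
from h import *
release(.25); manip.movep([.38,-.4,.3],down(Q)); T=frame("top");S=frame("side"); st()
a=cv2.resize(T["color"][130:280,180:310],None,fx=3,fy=3,interpolation=cv2.INTER_CUBIC)
b=cv2.resize(S["color"][110:290,170:340],None,fx=2.3,fy=2.3,interpolation=cv2.INTER_CUBIC)
im=np.zeros((450,390+b.shape[1],3),np.uint8); im[:450,:390]=a; im[:b.shape[0],390:]=b
cv2.imwrite("pics/b.png",im[:,:,::-1])
for i in range(3): print(i,proj(T,[*nest(i),.101]),proj(S,[*nest(i),.101]))
E
```

```text
t31.8 tcp [ 0.3806 -0.3988  0.2995] w1.001 gf0.0 F [-0.  -0.4  0.1]
0 [[268.42959439 245.58676479]] [[295.87206597 189.08204153]]
1 [[234.50513556 246.92966843]] [[289.08539313 210.22630082]]
2 [[200.54294655 248.27406562]] [[281.63448568 233.44002027]]
```

View pics/b.png

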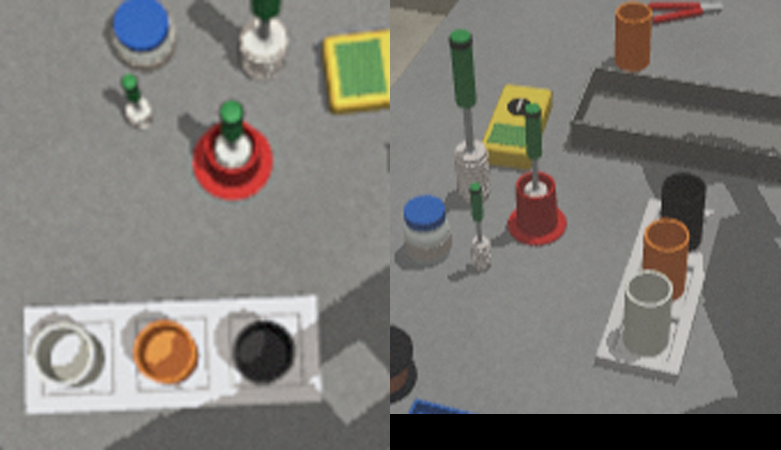

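The picture shows all three cups seated and the brush upright in its stand. Next: the brush axis.

```bash
python3 - <<'E'
from h import *
T=frame("top");S=frame("side")
print("handle top T",plane(T,(257,166.7),.206),"head top",plane(T,(257.7,180.7),.068))
c=[c for c in blobs(mask(T,"green"),8) if abs(bbc(c)[0][0]-257)<5][0]; print(bbc(c), plane(T,bbc(c)[0],.166))
print("pot centre red",plane(T,(257,183.5),.005))
print("side handle top",plane(S,(230.7,154.4),.206),tri(T,(257,166.7),S,(230.7,154.4)))
print("side handle bot",plane(S,((534-390)/2.3+170-1.5,157/2.3+110-2.6),.126))
print("big brush base",plane(T,(268.3,148),.05),"jar",plane(T,(227,141),.04))
E
```

```text
handle top T [[ 0.66384009 -0.08023531  0.206     ]] head top [[ 0.65794618 -0.08167058  0.068     ]]
((257.0, 170.0), (7, 13)) [[ 0.66511949 -0.08002839  0.166     ]]
pot centre red [[ 0.66288372 -0.07932466  0.005     ]]
side handle top [[ 0.66447559 -0.08176802  0.206     ]] (array([ 0.6636666 , -0.08021732,  0.20734961]), np.float64(0.00032455714053605084))
side handle bot [[ 0.6655018  -0.08071884  0.126     ]]
big brush base [[ 0.7592086  -0.11062478  0.05      ]] jar [[0.78150342 0.0106613  0.04      ]]
```

```bash
python3 - <<'E'
from h import *
x,y=.664,-.0808
manip.movep([.5,-.2,.36],down(.3)); manip.movep([x,y,.32],down(0)); st(); line(x,y,.152,v=.2); st("at"); manip.command_gripper(0); st("grip")
line(x,y,.30,v=.15); st("lift")
line(.60,-.0235,.30,0,v=.3)
T=frame("top");S=frame("side"); s=st()
p=np.array(s["tcp_pos"]); 
for dz in(-.146,-.084,-.03): print(dz,proj(T,p+[0,0,dz]),proj(S,p+[0,0,dz]))
b=cv2.resize(S["color"][60:260,180:340],None,fx=3,fy=3,interpolation=cv2.INTER_CUBIC)
a=cv2.resize(T["color"][130:280,180:310],None,fx=2,fy=2,interpolation=cv2.INTER_CUBIC)
im=np.zeros((600,480+260,3),np.uint8); im[:,:480]=b; im[:300,480:]=a
cv2.imwrite("pics/c.png",im[:,:,::-1])
E
```

```text
t34.2 tcp [ 0.6634 -0.0816  0.3199] w1.004 gf0.0 F [-0.5 -0.2  0.3]
at t35.2 tcp [ 0.6649 -0.0813  0.1535] w0.998 gf0.0 F [0.3 0.  0.5]
grip t35.9 tcp [ 0.6643 -0.0807  0.1524] w0.216 gf58.5 F [0.1 0.9 2.5]
lift t37.0 tcp [ 0.6634 -0.0807  0.2987] w0.217 gf58.5 F [-0.5 -0.3 -0.9]
 t37.5 tcp [ 0.6004 -0.0238  0.2996] w0.217 gf58.5 F [ 0.3  0.3 -0.9]
-0.146 [[234.75443684 195.22686908]] [[245.27417111 186.12092186]]
-0.084 [[233.24073281 190.7895357 ]] [[245.01021915 169.32644161]]
-0.03 [[231.75862968 186.44483848]] [[244.7662785  153.80522141]]
```

View pics/c.png

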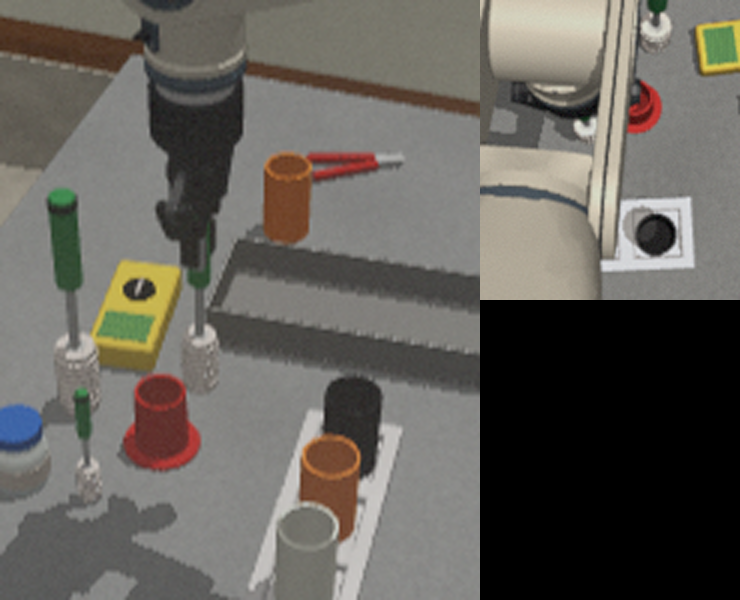

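The brush hangs vertical in the grip and all the cups are in place. Scrub white.

```bash
cat >> h.py <<'E'
def scrub(i,dx=0,dy=0,a=0,top=.29):
    x,y=nest(i)+[dx,dy]
    line(x,y,top,a,v=.25); T=frame("top")
    if line(x,y,.18,v=.12,f=8): return st("EARLY contact")
    for k in(0,1):
        print(line(x,y,.150,v=.04,f=5)); s=st("bottom"); z=s["tcp_pos"][2]; manip.wait(.2)
        if k==0: line(x,y,z+.089,v=.12); st("mouth"); manip.wait(.3); print("hit",line(x,y,z+.012,v=.12,f=8))
    line(x,y,top,v=.15); st("out")
E
python3 - <<'E'
from h import *
scrub(2)
S=frame("side"); cv2.imwrite("pics/d.png",cv2.resize(S["color"][60:290,170:350],None,fx=2.5,fy=2.5)[:,:,::-1])
E
```

```text
True
bottom t40.0 tcp [0.4654 0.0664 0.1575] w0.214 gf58.7 F [ 0.9  0.5 -0.4]
mouth t41.1 tcp [0.4649 0.0663 0.2459] w0.222 gf58.7 F [-0.7 -0.2 -0.9]
hit False
True
bottom t42.6 tcp [0.4659 0.0664 0.1566] w0.220 gf58.5 F [-0.6  0.2 -1.4]
out t43.8 tcp [0.4648 0.0663 0.2892] w0.218 gf58.5 F [-0.1 -0.  -1.3]
```

View pics/d.png

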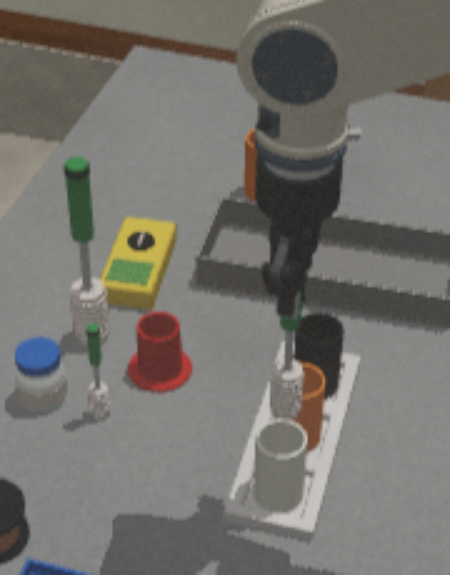

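White is scrubbed: the tip touched bottom at the expected height and the cup is still seated. Orange and black follow.

```bash
python3 - <<'E'
from h import *
r=scrub(1)
if r is None: scrub(0)
S=frame("side"); cv2.imwrite("pics/e.png",cv2.resize(S["color"][60:290,170:350],None,fx=2.5,fy=2.5)[:,:,::-1])
E
```

```text
True
bottom t46.1 tcp [ 0.4703 -0.0235  0.1557] w0.220 gf59.0 F [ 1.  -0.6 -1.6]
mouth t47.1 tcp [ 0.47   -0.0235  0.2441] w0.216 gf58.9 F [ 0.2 -0.  -1.1]
hit False
True
bottom t48.6 tcp [ 0.4709 -0.0235  0.1548] w0.219 gf59.0 F [ 0.3  0.8 -1.1]
out t49.9 tcp [ 0.4699 -0.0235  0.2891] w0.218 gf59.0 F [ 0.3  0.6 -0.4]
True
bottom t52.1 tcp [ 0.4753 -0.113   0.1543] w0.215 gf59.2 F [-0.3  1.3  3. ]
mouth t53.2 tcp [ 0.4749 -0.1132  0.2426] w0.215 gf59.1 F [-1.1  0.1 -0.8]
hit False
True
bottom t54.7 tcp [ 0.4759 -0.1135  0.1535] w0.217 gf59.1 F [-0.4  0.  -0.3]
out t55.9 tcp [ 0.4749 -0.1132  0.2891] w0.218 gf59.1 F [-0.8  0.1 -0.8]
```

View pics/e.png

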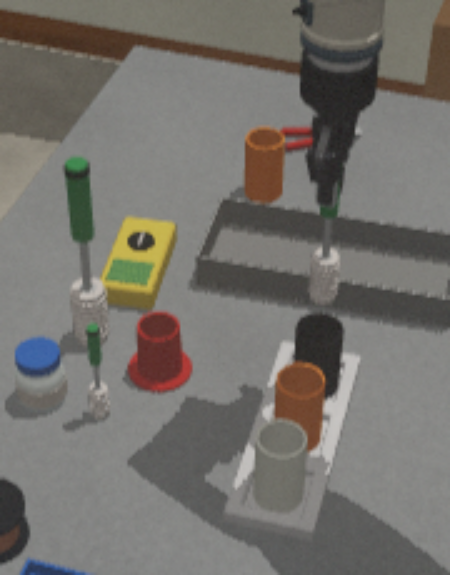

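Every scrub reached the bottom, and all the cups still stand. Return the brush.

```bash
python3 - <<'E'
from h import *
x,y=.664,-.0805
line(x,y,.29,0,v=.25); print(line(x,y,.165,v=.12,f=8)); st(); print(line(x,y,.142,v=.03,f=4)); st("in stand")
manip.command_gripper(1.0); line(x,y,.33,v=.15); line(.5,-.3,.33,0,v=.3)
T=frame("top");S=frame("side"); st()
a=cv2.resize(T["color"][130:280,180:310],None,fx=3,fy=3,interpolation=cv2.INTER_CUBIC)
b=cv2.resize(S["color"][110:290,170:340],None,fx=2.3,fy=2.3,interpolation=cv2.INTER_CUBIC)
im=np.zeros((450,390+b.shape[1],3),np.uint8); im[:450,:390]=a; im[:b.shape[0],390:]=b
cv2.imwrite("pics/f.png",im[:,:,::-1])
H=hsv(T); 
for c in blobs((H[...,0]>105)&(H[...,0]<125)&(H[...,1]>120),1000):
  r=cv2.minAreaRect(c); q=plane(T,cv2.boxPoints(r),.02)[:,:2]; print(q.round(3).tolist(),q.mean(0))
E
```

```text
False
 t58.1 tcp [ 0.6646 -0.0806  0.166 ] w0.221 gf59.1 F [ 0.4  0.5 -1.2]
True
in stand t58.7 tcp [ 0.6642 -0.0806  0.1475] w0.220 gf59.7 F [-1.  -0.6  5.8]
 t61.9 tcp [ 0.5008 -0.2989  0.3299] w0.996 gf0.0 F [ 0.4  0.6 -0.3]
[[0.345, 0.369], [0.687, 0.39], [0.686, 0.243], [0.344, 0.229]] [0.51565662 0.30754447]
[[0.706, 0.681], [0.708, 0.545], [0.563, 0.529], [0.56, 0.663]] [0.63424784 0.60472548]
```

View pics/f.png

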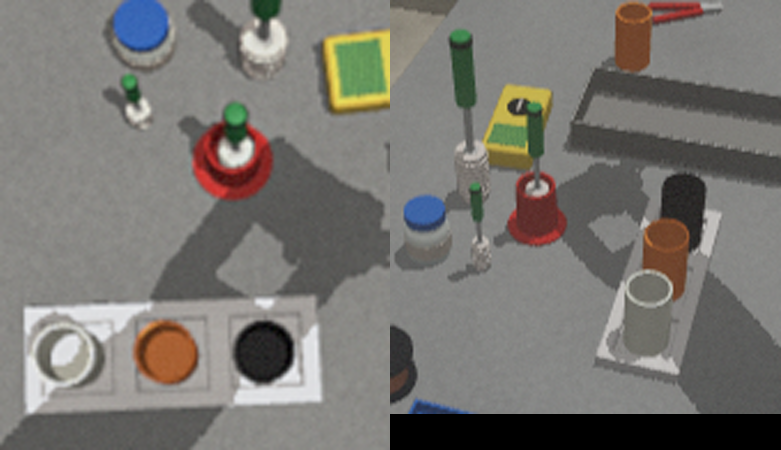

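The brush stands in its pot and all the cups are in their recesses. Now the cups go to the tray.

```bash
cat >> h.py <<'E'
TR=np.array([.514,.3065]); TY=.05
def totray(i,d):
    x,y=nest(i); a=Q+YAW
    manip.movep([x,y,.22],down(a)); line(x,y,.057,v=.2); manip.command_gripper(0); s=st("grip"); line(x,y,.22,v=.2); st("lift")
    tx,ty=TR+d*np.array([np.cos(TY),np.sin(TY)]); place(tx,ty,.055,Q+TY,hi=.22); release(.22); st("rel")
E
python3 - <<'E'
from h import *
box=(.35,.6,-.2,.1)
T=frame("top"); print(see("orange",T,.0535,box),see("black",T,.0535,box))
totray(2,.1)
T=frame("top"); print(see("orange",T,.0535,box),see("black",T,.0535,box))
cv2.imwrite("pics/g.png",np.vstack([T["color"][130:300],frame("side")["color"][80:]])[:,:,::-1])
E
```

```text
[([0.4725, -0.022], (21, 21))] [([0.4754, -0.1119], (18, 20))]
grip t64.7 tcp [0.4663 0.0664 0.0584] w0.647 gf61.5 F [-0.7 -1.   9.3]
lift t65.7 tcp [0.4647 0.0663 0.2192] w0.647 gf63.5 F [-0.  -0.1 -1.2]
down True want 0.055 t68.2 tcp [0.6143 0.3117 0.0564] w0.645 gf64.1 F [-1.2 -0.4  5.5]
rel t69.5 tcp [0.6127 0.3109 0.2186] w1.005 gf0.0 F [-0.2 -0.2 -0.9]
[([0.4725, -0.022], (21, 21))] [([0.474, -0.1119], (18, 19))]
```

View pics/g.png

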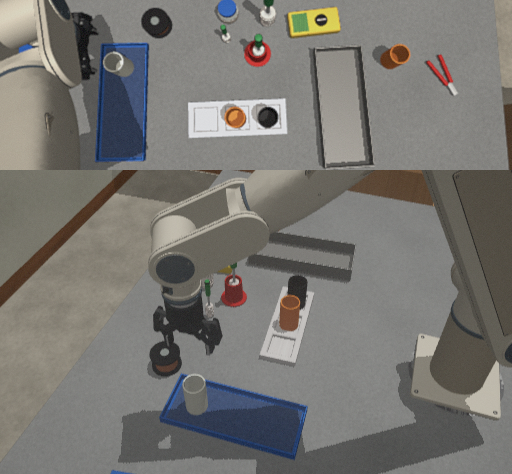

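White stands in the tray at (118,64) in the upper half. Next are orange and black.

```bash
python3 - <<'E'
from h import *
box=(.35,.6,-.2,.1)
totray(1,0)
T=frame("top"); b=see("black",T,.0535,box); print(b)
if any(np.hypot(*(np.array(c[0])-[.4747,-.112]))<.006 for c in b): totray(0,-.1)
line(*manip.get_state()["tcp_pos"][:2],.3); manip.movep([.4,-.25,.3],down(Q))
T=frame("top"); st()
cv2.imwrite("pics/z.png",np.vstack([T["color"][100:310],frame("side")["color"]])[:,:,::-1])
E
```

```text
grip t72.3 tcp [ 0.4712 -0.0236  0.0583] w0.650 gf61.5 F [-1.9  0.   8.8]
lift t73.2 tcp [ 0.4697 -0.0235  0.2192] w0.653 gf63.6 F [-0.3  0.1 -1.8]
down True want 0.055 t76.0 tcp [0.5138 0.3067 0.0561] w0.651 gf63.5 F [-1.6 -0.2  5.1]
rel t77.2 tcp [0.5128 0.3059 0.2188] w0.998 gf0.0 F [-0.2  0.7 -0.2]
[([0.4754, -0.1119], (18, 20))]
grip t80.1 tcp [ 0.476  -0.1135  0.0581] w0.634 gf61.0 F [-1.  -0.3  7.3]
lift t81.1 tcp [ 0.4747 -0.1132  0.2191] w0.636 gf62.7 F [-0.8  0.8 -1.1]
down True want 0.055 t84.1 tcp [0.4139 0.3017 0.0557] w0.634 gf62.4 F [-0.6  0.8  2.9]
rel t85.3 tcp [0.4132 0.3009 0.219 ] w0.996 gf0.0 F [-0.9  0.2  0.2]
 t87.8 tcp [ 0.4004 -0.2494  0.3   ] w0.998 gf0.0 F [-0.1 -0.1 -0.9]
```

View pics/z.png

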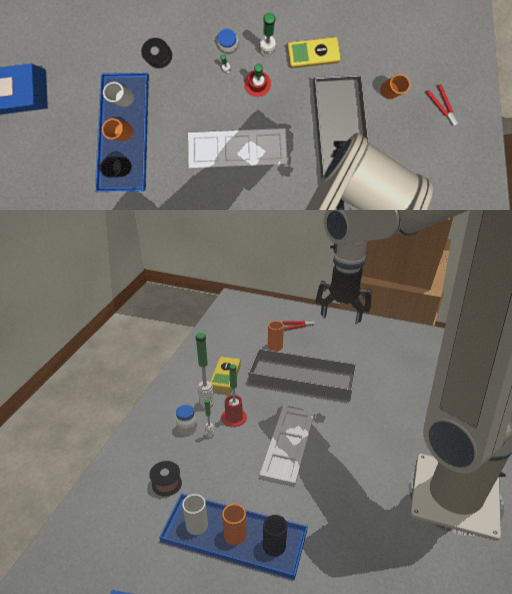

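All three cups stand upright in the tray, at (195,515), (234,525) and (274,535). The brush is in its stand and the bystanders have not moved.

```bash
python3 -c "
from bench import manip
print(manip.finish_job())"
```

```text
the job is handed in; nothing more can be done
None
```

The job is handed in at about 88 s of the 210 s: white, orange and black were scrubbed in that order and now stand upright in the blue tray, the brush is back head down in its red stand, and the multimeter, reel and jar look undisturbed in the final pictures.

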